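# Open the vacuum valve a quarter turn and cap it

## Task

Open the small vacuum valve on the bench by a quarter turn: its handwheel has a lot of free play, so turn it anticlockwise (seen from above) until you feel it take hold of the spindle, and count the quarter turn only from there, to within 15 degrees and without going further and coming back. Handle the wheel gently, let go of it, then set the white dust cover squarely over the wheel, fully down on the valve's flange, lowered gently and not dropped. Leave the other things on the bench where they are.

Things in the scene. Friction and masses are not known exactly. Their poses are not given: they have to be found in the camera images.
- valve: The valve, fixed to the bench. Origin at the centre of its underside, z up on the axis of wheel and spindle. Square foot 100 x 100 x 10 mm; two ports along its x axis reach 70 mm each way at height 25 mm. Its round flange, 88 mm in diameter, has its top 50 mm over the bench, with a spigot 68 mm in diameter and 5 mm high that locates the cover.
- wheel_centre (a point): Centre of the black six-sided handwheel, on its axis, half-way up the rim, 79 mm over the bench. 52 mm across flats, flats 30 mm wide, 14 mm thick (72 to 86 mm high), 17 mm free below; hub up to 94 mm. Grip two opposite flats from above. z up; x points to the middle of the flat at the raised rib; the other flats lie every 60 degrees. Growing yaw (anticlockwise from above) opens.
- wheel_mark (a point): End of the wheel's rib. At the start 0.2 to 2.0 rad of free play is left in the opening direction, unseen (0.02 N m to turn; play 2.2 rad in all). At its end a rubber bush winds up for 0.1 rad, then the nut gives way and turns with 0.35 N m; it stays where left, while the let-go wheel springs back 0.1 rad or so. Count from where the nut gives way. Grip 15 to 25 N a finger; over 75 N in all is forcing it.
- spindle_tip (a point): Top end of the steel spindle, 8 mm in diameter, on the axis. It does not turn; it rises 1.5 mm for each turn of the nut, in the valve's frame from 106.00 mm (shut, the start) to 106.375 mm at a quarter turn. Its reading is too coarse to count by.
- cover: White dust cover, a round cap open below, standing mouth down on the bench. 84 mm in outer and 76 mm in inner diameter, 70 mm high, 66 mm deep inside, with a knob on top; about 0.12 kg. Origin at the centre of its lower rim, z up. Seated, its rim rests on the flange, its origin 50 mm over the valve's.
- cover_knob (a point): Centre of the cover's knob, on its axis, 85 mm above its lower rim. The knob is a disc 22 mm in diameter and 18 mm high (76 to 94 mm above the lower rim), for gripping from above.
- cover_glass: Bystander: small low carton, 46 x 48 x 18 mm; origin at the centre of its underside.
- specimen_cup: Bystander: small white lidded specimen cup, 52 mm across, 56 mm tall; origin at the centre of its underside.
- marker: Bystander: marker pen lying on the bench, 16 x 135 x 17 mm, along its y axis; origin at the centre of its underside.
- slide_box: Bystander: flat lidded slide box, 95 x 110 x 34 mm; origin at the centre of its underside.

How it is judged:
By the outcome, as a careful person would: the job done as asked, in the order asked, and still so for the second after the job is handed in, with the robot touching nothing.
It also fails if it takes over 72 s, if anything falls off the work surface, if the arm or the gripper's body presses on something with over 40 N, if the wrist force passes 120 N, or if a joint passes its speed limit or range.

## Robot

A 6-joint arm with a two-finger parallel gripper is mounted at the origin on a cart in front of the work surface, level with it; the furniture and walls round the work are solid. World frame = base frame: x ahead of the robot, y to its left, z up, the work surface at z = 0. Lengths are in m, angles in rad, forces in N, time in s.
With the tool pointing down it reaches from about 0.3 to 0.775 m from the base axis. Payload 14.6 kg.
Tool frame: the origin (TCP) lies at the very end of the fingers, on their centre line; the grasp point (between the pads) lies 19 mm behind it; z points along the fingers, y is the line along which they close (so a half turn about z gives the same grasp; the last joint's range is limited). The gripper opens to 94 mm and grips with 3 to 60 N. Pads are 16 mm wide; open, the fingers measure 119 mm over their backs; the gripper's body (75 mm by 177 mm) begins 78 mm behind the grasp point.
Start: joints at [-1.346, 0.3, 1.521, -0, 1.321, -0.067], TCP at [0.158, -0.527, 0.183] pointing down, gripper open.
Joint ranges: [-3.03, 3.03], [-0.79, 2.21], [0.23, 2.52], [-1.04, 4.18], [0, 3.07], [-2.55, 2.55]. Speed limits (rad/s): [2.22, 2.22, 2.57, 3.14, 3.14, 3.14].

## Interface

Orientations are given as [roll, pitch, yaw] about the fixed x, y, z axes, in that order (R = Rz(yaw) Ry(pitch) Rx(roll)).
In Python, from station import ctrl gives the robot as it stands.
- The arm moves only by the shell command python3 -m pendant 'ROWS' [OPENING] [FORCE]. ROWS is JSON, a list of rows, each a list of 2 entries, a list of its own where there are three numbers: the shift along the world's x, y, z in cm, then the turn about the world's z in rad. A call has 1 to 20 rows; each row shifts and turns the commanded pose from where the row before left it; what a row does not reach is not made up. A row lasts 1/12 s, in which the tool goes at most 41.7 mm and 7.16 degrees, less where a joint would pass 70% of its speed; a pose out of reach is approached as far as the arm can. A call is refused whole if a number of a shift passes 4.17 or a number of a turn 0.125, either way. A call with a gripper value outside its range is refused whole. OPENING is the opening, from 0 (shut) to 1 (fully open), set as the call begins (- or left out, the last holds). The fingers move at their own pace and stop on an object; FORCE is the grip in N (left out, the last holds). Time passes only in rows, so rows that do not move let the fingers close. It gives the time, the measured TCP pose, the force, the opening and the grip force at its end, in the units of the state.
- ctrl.get_obs(): the state, without advancing time (a new reading comes with each control period).
- ctrl.camera(name): name is "scene" or "top"; returns a dict with "color" (420x560x3 uint8, red, green, blue), "intrinsics" (3x3 intrinsics, pixels), "k1" (the pictures are not rectified: a ray, as slopes to the right and down, at radius r is drawn at 1 + k1 r^2 times it, then the intrinsics apply), "camera_from_world" (4x4, takes a point from world to camera coordinates). Camera axes: x right, y down, z forward; pixel columns grow to the right and rows downward; lengths in m; the calibration is good to about 2 mm. A picture is of the moment at which its call begins. There is no depth.
- ctrl.hand_in(): hands the job in; it is judged then, once.
The state is a dict: "time_s": time; "qpos": joint angles; "joint_vel": joint speeds; "tau": joint torques, N m; "ee_pos": TCP position; "eef_rot": TCP orientation; "force": force on the tool from outside, world axes, zero at the start; "moment": the same for the moment, N m; "grip_width": finger opening in m; "grip_force": force on a finger pad.
Only numpy, scipy, OpenCV 4.12 (cv2) and the standard library are available. Lean on these libraries where they do the work, as an engineer would, in place of code of your own. Each camera call takes 0.05 s, during which the arm holds its last target. There are 200 camera calls.

## Working session

There is one attempt and no reset: what is moved stays moved. The work goes in short steps, Python scripts to look and compute and a shell command to move; the robot and the scene stay as the last step left them, time stands still between calls to the robot, and variables do not carry over. Pictures are saved under pics/ and viewed, at most 10 in all, crops included, and the job is handed in when it is done.

```bash
mkdir -p pics; ls
cat > h.py <<'E'
from station import ctrl
import numpy as np, cv2
def snap(n,f,crop=None,s=1):
    c=ctrl.camera(n); im=c["color"][:,:,::-1]
    if crop: x0,y0,x1,y1=crop; im=im[y0:y1,x0:x1]
    cv2.imwrite(f,cv2.resize(np.ascontiguousarray(im),None,fx=s,fy=s,interpolation=cv2.INTER_CUBIC)); return c
def world(c,u,v,z):
    K=np.array(c["intrinsics"]);T=np.array(c["camera_from_world"])
    p=cv2.undistortPoints(np.array([[[u,v]]],float),K,np.array([c["k1"],0,0,0.]))[0,0]
    R=T[:3,:3];o=-R.T@T[:3,3];d=R.T@np.array([p[0],p[1],1]);return o+d*(z-o[2])/d[2]
def pix(c,P):
    K=np.array(c["intrinsics"]);T=np.array(c["camera_from_world"])
    return cv2.projectPoints(np.array([P],float),cv2.Rodrigues(T[:3,:3])[0],T[:3,3],K,np.array([c["k1"],0,0,0.]))[0][0,0]
E
python3 - <<'E'
from h import *
for n in("top","scene"):
    c=snap(n,f"pics/{n}0.png"); print(c["intrinsics"],c["k1"],c["camera_from_world"])
print(ctrl.get_obs())
E
```

```text
pics
[[484.30766542   0.         276.14044203]
 [  0.         484.30766542 214.96956184]
 [  0.           0.           1.        ]] -0.14352714344123713 [[-0.02105455 -0.99968834 -0.01341408  0.28293059]
 [-0.98442769  0.02307153 -0.1742694   0.48385486]
 [ 0.17452457  0.00953603 -0.98460664  1.09482679]
 [ 0.          0.          0.          1.        ]]
[[453.00547829   0.         279.53215641]
 [  0.         453.00547829 206.99329808]
 [  0.           0.           1.        ]] -0.08890275069989334 [[-0.61021826 -0.79215278  0.01129853  0.52200941]
 [-0.58295339  0.43931716 -0.68349527  0.25714576]
 [ 0.53646903 -0.42366781 -0.7298675   0.96475508]
 [ 0.          0.          0.          1.        ]]
{'time_s': 0.1, 'qpos': array([-1.34560659e+00,  3.00345929e-01,  1.52151741e+00,  3.06246597e-05,
        1.32074468e+00, -6.65976545e-02]), 'joint_vel': array([-0.00082473, -0.00115854, -0.00164871, -0.00178758,  0.00019334,
        0.00015134]), 'tau': array([ 3.97878193e-04, -5.32644475e+01, -3.53284621e+01,  7.09418301e-02,
        2.34829163e-02, -5.05712967e-05]), 'ee_pos': array([ 0.15816224, -0.5264882 ,  0.18298195]), 'eef_rot': array([-3.14058151e+00, -9.71697478e-05,  2.91779747e-01]), 'force': array([0.81416474, 0.3522558 , 0.00084938]), 'moment': array([-0.00722773, -0.01677038,  0.03278337]), 'grip_force': 0.0, 'grip_width': 0.0940613249516611}
```

View pics/top0.png

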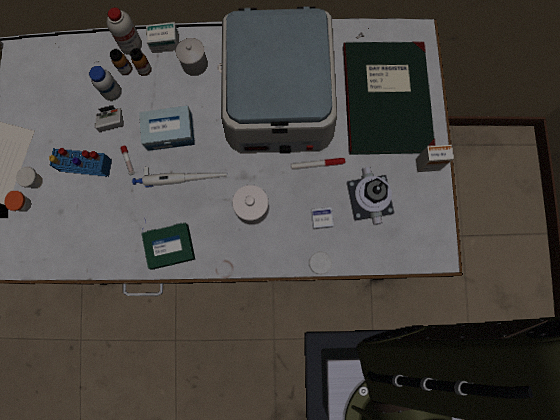

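View pics/scene0.png

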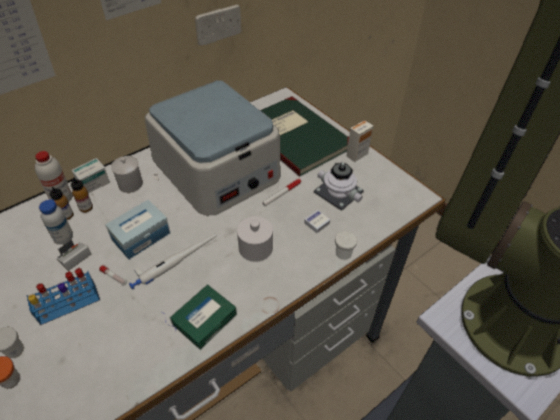

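The top view shows the valve at about (375,192), the cover at (250,203), the marker at (318,163), the carton at (321,218), the cup at (319,262) and the slide box at (168,246). I'll enlarge the valve and the cover.

Run:
```python
from h import *
a=ctrl.camera("top")["color"][:,:,::-1];b=ctrl.camera("scene")["color"][:,:,::-1]
r=lambda im,x,y,w,h,s:cv2.resize(np.ascontiguousarray(im[y:y+h,x:x+w]),None,fx=s,fy=s,interpolation=cv2.INTER_CUBIC)
g=lambda im:np.clip(255*(im/255.)**.6,0,255).astype(np.uint8)
o=np.hstack([np.vstack([r(a,340,160,66,66,6)[:300],r(a,220,170,66,50,6)[:300]]),np.vstack([r(b,310,150,66,50,6),r(b,225,210,66,50,6)])])
cv2.imwrite("pics/z.png",g(o));print(o.shape)
```

```text
(600, 792, 3)
```

View pics/z.png

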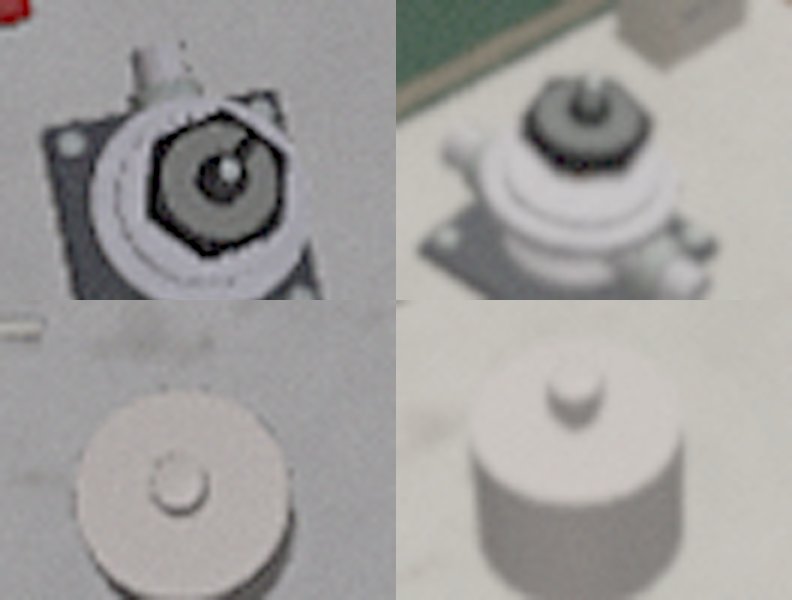

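Run:
```python
from h import *
t=ctrl.camera("top");s=ctrl.camera("scene")
f=lambda o,x,y:(o[0]+(x+.5)/6-.5,o[1]+(y+.5)/6-.5)
V=[(155,142),(150,215),(210,254),(278,225),(287,150),(222,112)]
W=np.array([world(t,*f((340,160),*v),.083)[:2] for v in V]);c=W.mean(0);print("wheel",c,np.round(W-c,4).tolist())
print("vert yaw mod60", [np.degrees(np.arctan2(*(w-c)[::-1])).round(1) for w in W],[np.hypot(*(w-c)).round(4) for w in W])
print("rib",world(t,*f((340,160),254,132),.086))
print("tip top",world(t,*f((340,160),231,168),.105),"scene",world(s,*f((310,150),196,80),.105))
print("knob",world(t,*f((220,170),180,179),.094),"scene",world(s,*f((225,210),181,75),.094))
print("coverrimtop c",world(t,*f((220,170),184,192),.07),"flange",world(t,*f((340,160),200,195),.05))
from scipy.optimize import least_squares
# mean cross
for n,p,q,z in(("tip",f((340,160),231,168),f((310,150),196,80),.105),("knob",f((220,170),180,179),f((225,210),181,75),.094)):
    r=least_squares(lambda P:np.r_[pix(t,P)-p,pix(s,P)-q],[.6,0,z]);print(n,r.x,r.fun)
for n,p in(("carton",(321,218)),("cup",(319,262)),("m1",(293,166)),("m2",(345,161)),("box",(168,246)),("smallcarton right",(440,155)),("lid",(225,268)),("centrifuge",(275,150))):print(n,world(t,*p,.03)[:2])
```

```text
wheel [0.5360238  0.04131365] [[0.0166, 0.0231], [-0.0121, 0.0266], [-0.0278, 0.0044], [-0.017, -0.0226], [0.0124, -0.028], [0.0279, -0.0036]]
vert yaw mod60 [np.float64(54.3), np.float64(114.4), np.float64(171.0), np.float64(-127.1), np.float64(-66.1), np.float64(-7.4)] [np.float64(0.0284), np.float64(0.0292), np.float64(0.0281), np.float64(0.0283), np.float64(0.0306), np.float64(0.0282)]
rib [0.55503884 0.02640036 0.086     ]
tip top [0.53664834 0.04015934 0.105     ] scene [0.542065  0.0392442 0.105    ]
knob [0.51839644 0.33098717 0.094     ] scene [0.52086145 0.33061953 0.094     ]
coverrimtop c [0.51832522 0.33106098 0.07      ] flange [0.53869669 0.04172546 0.05      ]
tip [0.53684834 0.04208063 0.10958936] [-0.4586144  -0.53796112  0.78342907  0.17116987]
knob [0.5184563  0.33134344 0.09639414] [-0.22900051 -0.24025192  0.32374899  0.0857191 ]
carton [0.48275459 0.16565933]
cup [0.37823884 0.17410538]
m1 [0.61237752 0.22875779]
m2 [0.62220346 0.10162453]
box [0.42358347 0.5313068 ]
smallcarton right [ 0.63367062 -0.13611266]
lid [0.36895898 0.39497084]
centrifuge [0.65406025 0.27163255]
```

Reading: wheel centre about (0.537, 0.041), flats' yaw about −37° (rib) plus multiples of 60°; the knob is at about (0.5185, 0.331). The vertex radii of about 29 mm fit the expected 30 mm. A tool yaw of −0.12 puts the fingers on two flats and leaves about 4.3 rad to turn. I'll move above the valve.

```bash
python3 -m pendant '[[[1.9,2.84,-0.2],-0.0206],[[1.9,2.84,-0.2],-0.0206],[[1.9,2.84,-0.2],-0.0206],[[1.9,2.84,-0.2],-0.0206],[[1.9,2.84,-0.2],-0.0206],[[1.9,2.84,-0.2],-0.0206],[[1.9,2.84,-0.2],-0.0206],[[1.9,2.84,-0.2],-0.0206],[[1.9,2.84,-0.2],-0.0206],[[1.9,2.84,-0.2],-0.0206],[[1.9,2.84,-0.2],-0.0206],[[1.9,2.84,-0.2],-0.0206],[[1.9,2.84,-0.2],-0.0206],[[1.9,2.84,-0.2],-0.0206],[[1.9,2.84,-0.2],-0.0206],[[1.9,2.84,-0.2],-0.0206],[[1.9,2.84,-0.2],-0.0206],[[1.9,2.84,-0.2],-0.0206],[[1.9,2.84,-0.2],-0.0206],[[1.8,2.84,-0.2],-0.0206]]' 1 20
python3 -m pendant '[[[0,0,0],0],[[0,0,0],0],[[0,0,0],0]]'
python3 - <<'E'
from h import *
print(ctrl.get_obs()["qpos"])
snap("scene","pics/s1.png",(270,80,420,220),5)
E
```

```text
time_s: 1.97
ee_pos: [0.5379, 0.0429, 0.1433]
eef_rot: [-3.142, -0.0, -0.121]
force: [0.8, -1.7, -0.1]
grip_width: 0.0941
grip_force: 0.0
time_s: 2.22
ee_pos: [0.5368, 0.0409, 0.1433]
eef_rot: [3.141, 0.001, -0.12]
force: [0.3, -0.4, -0.5]
grip_width: 0.0943
grip_force: 0.0
[ 8.12556178e-03  3.10825452e-01  1.60338368e+00 -1.36496548e-04
  1.22798441e+00  1.69867022e+00]
```

View pics/s1.png

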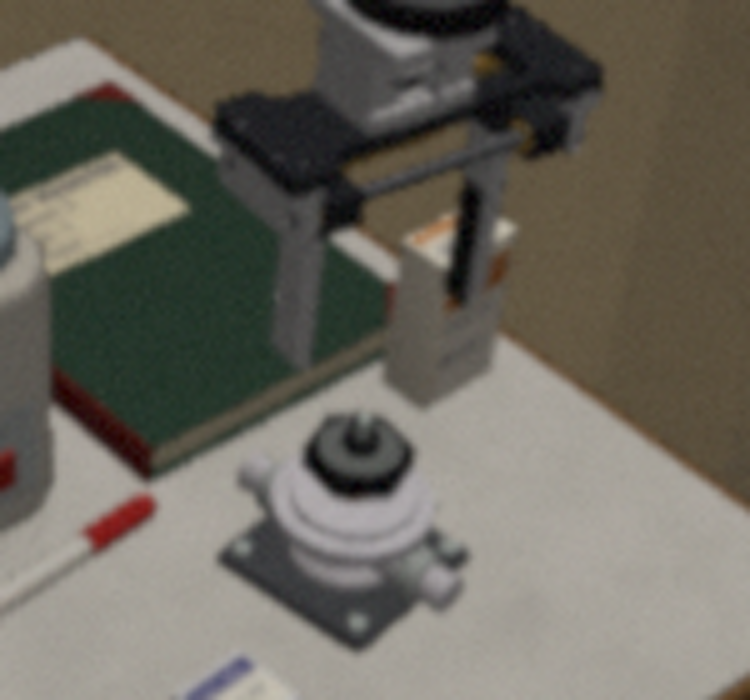

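The picture shows the open fingers above the valve, at about (300,360) and (470,300) in the crop, on either side of the wheel at (360,450). The way down is clear, so I'll descend and close in two steps.

```bash
python3 -m pendant '[[[0,0,-0.9],0],[[0,0,-0.9],0],[[0,0,-0.9],0],[[0,0,-0.9],0],[[0,0,-0.9],0],[[0,0,-0.9],0],[[0,0,-0.9],0],[[0,0,-0.9],0],[[0,0,-0.5],0],[[0,0,-0.4],0],[[0,0,0],0],[[0,0,0],0]]' 0.65 18
python3 -m pendant '[[[0,0,0],0],[[0,0,0],0],[[0,0,0],0],[[0,0,0],0],[[0,0,0],0],[[0,0,0],0],[[0,0,0],0],[[0,0,0],0]]' 0.3 18; python3 -c "
from h import *
o=ctrl.get_obs();print(o['moment'],o['force'])"
```

```text
time_s: 3.27
ee_pos: [0.5373, 0.0413, 0.0625]
eef_rot: [-3.142, -0.0, -0.12]
force: [-0.2, 0.4, 0.3]
grip_width: 0.0611
grip_force: 0.0
time_s: 3.93
ee_pos: [0.5375, 0.0407, 0.063]
eef_rot: [3.141, -0.001, -0.12]
force: [-0.3, -4.3, 2.6]
grip_width: 0.0506
grip_force: 18.0
[-1.02731455  0.14705523 -0.06874548] [-0.30000567 -4.26286908  2.55371635]
```

```bash
cat > c.py <<'E'
from h import *
o=ctrl.get_obs();print("  mz %.3f F"%o['moment'][2],o['force'].round(1),"yaw %.3f"%o['eef_rot'][2],"g %.1f t %.1f"%(o['grip_force'],o['time_s']))
import sys;sys.exit(o['moment'][2]<-float(sys.argv[1]) if len(sys.argv)>1 else 0)
E
python3 -m pendant '[[[0,-0.07,0],0],[[0,0,0],0],[[0,0,0],0]]' >/dev/null; python3 c.py
python3 -m pendant '[[[0,0,0],0.05],[[0,0,0],0.05],[[0,0,0],0]]'>/dev/null; python3 c.py
```

```text
mz -0.021 F [-0.5 -1.5  5.4] yaw -0.120 g 18.0 t 4.2
  mz -0.019 F [-1.1 -2.   6.2] yaw -0.017 g 18.0 t 4.4
```

Free to turn at about 0.02 N m. I'll turn in 0.2 rad steps and stop when the moment rises.

```bash
python3 -m pendant '[[[0,-0.02,0],0.05],[[0,0,0],0.05],[[0,0,0],0.05],[[0,0,0],0]]'>/dev/null; python3 c.py 0.1 &&
python3 -m pendant '[[[0,0,0],0.05],[[0,0,0],0.05],[[0,0,0],0.05],[[0,0,0],0]]'>/dev/null && python3 c.py 0.1 &&
python3 -m pendant '[[[0,0,0],0.05],[[0,0,0],0.05],[[0,0,0],0.05],[[0,0,0],0]]'>/dev/null && python3 c.py 0.1 &&
python3 -m pendant '[[[0,0,0],0.05],[[0,0,0],0.05],[[0,0,0],0.05],[[0,0,0],0]]'>/dev/null && python3 c.py 0.1
```

```text
mz -0.059 F [-0.7 -0.3  4.4] yaw 0.133 g 18.0 t 4.8False
```

```bash
sed -i 's/sys.exit(\(.*\))$/sys.exit(int(\1))/' c.py
python3 -m pendant '[[[0,0,0],0.05],[[0,0,0],0.05],[[0,0,0],0.05],[[0,0,0],0]]'>/dev/null && python3 c.py 0.12 &&
python3 -m pendant '[[[0,0,0],0.05],[[0,0,0],0.05],[[0,0,0],0.05],[[0,0,0],0]]'>/dev/null && python3 c.py 0.12 &&
python3 -m pendant '[[[0,0,0],0.05],[[0,0,0],0.05],[[0,0,0],0.05],[[0,0,0],0]]'>/dev/null && python3 c.py 0.12 &&
python3 -m pendant '[[[0,0,0],0.05],[[0,0,0],0.05],[[0,0,0],0.05],[[0,0,0],0]]'>/dev/null && python3 c.py 0.12
```

```text
mz -0.007 F [-0.1 -1.5  6.1] yaw 0.283 g 18.0 t 5.1
  mz -0.031 F [-0.  -1.8  5.2] yaw 0.433 g 18.0 t 5.4
  mz -0.001 F [-0.2 -2.3  6.6] yaw 0.583 g 18.0 t 5.8
  mz -0.092 F [-0.1 -2.8  5.2] yaw 0.733 g 18.0 t 6.1
```

```bash
python3 -m pendant '[[[0,0,0],0]]'>/dev/null && python3 c.py
python3 -m pendant '[[[0,0,0],0.05],[[0,0,0],0]]'>/dev/null && python3 c.py 0.15 &&
python3 -m pendant '[[[0,0,0],0.05],[[0,0,0],0]]'>/dev/null && python3 c.py 0.15 &&
python3 -m pendant '[[[0,0,0],0.05],[[0,0,0],0]]'>/dev/null && python3 c.py 0.15 &&
python3 -m pendant '[[[0,0,0],0.05],[[0,0,0],0.05],[[0,0,0],0.05],[[0,0,0],0]]'>/dev/null && python3 c.py 0.12 &&
python3 -m pendant '[[[0,0,0],0.05],[[0,0,0],0.05],[[0,0,0],0.05],[[0,0,0],0]]'>/dev/null && python3 c.py 0.12 &&
python3 -m pendant '[[[0,0,0],0.05],[[0,0,0],0.05],[[0,0,0],0.05],[[0,0,0],0]]'>/dev/null && python3 c.py 0.12
```

```text
mz -0.120 F [-0.8 -2.4  5.4] yaw 0.730 g 18.0 t 6.2
  mz -0.259 F [-0.3 -3.   5.8] yaw 0.782 g 18.1 t 6.3
```

```bash
for i in 1; do python3 -m pendant '[[[0,0,0],0.025],[[0,0,0],0]]'>/dev/null; python3 c.py
python3 -m pendant '[[[0,0,0],0.025],[[0,0,0],0]]'>/dev/null; python3 c.py 
python3 -m pendant '[[[0,0,0],0.025],[[0,0,0],0]]'>/dev/null; python3 c.py 
python3 -m pendant '[[[0,0,0],0.025],[[0,0,0],0]]'>/dev/null; python3 c.py ; done
```

```text
mz -0.343 F [ 0.1 -2.6  5.5] yaw 0.806 g 18.2 t 6.5
  mz -0.358 F [-1.1 -2.4  5.2] yaw 0.831 g 18.2 t 6.7
  mz -0.309 F [-0.  -2.   6.6] yaw 0.856 g 18.2 t 6.8
  mz -0.282 F [-0.8 -2.6  5.9] yaw 0.881 g 18.2 t 7.0
```

It took hold and the nut gave way at a yaw of about 0.81, with the moment level at about 0.33 N m. The target yaw is about 2.38, so 1.50 rad remain. I'll go on slowly and watch for slip in the finger width.

```bash
python3 -m pendant '[[[0,0,0],0.05],[[0,0,0],0.05],[[0,0,0],0.05],[[0,0,0],0.05],[[0,0,0],0.05],[[0,0,0],0.05],[[0,0,0],0]]' - 20|grep wid; python3 c.py
python3 -m pendant '[[[0,0,0],0.05],[[0,0,0],0.05],[[0,0,0],0.05],[[0,0,0],0.05],[[0,0,0],0.05],[[0,0,0],0.05],[[0,0,0],0]]'|grep wid; python3 c.py
python3 -m pendant '[[[0,0,0],0.05],[[0,0,0],0.05],[[0,0,0],0.05],[[0,0,0],0.05],[[0,0,0],0.05],[[0,0,0],0.05],[[0,0,0],0]]'|grep -E "wid|pos"; python3 c.py
python3 -c "
from h import *
snap('top','pics/t2.png',(330,140,420,230),6)"
```

```text
grip_width: 0.0507
  mz -0.353 F [ 0.4 -2.4  4.2] yaw 1.183 g 20.2 t 7.6
grip_width: 0.0506
  mz -0.312 F [ 1.3 -3.   6.3] yaw 1.482 g 20.2 t 8.2
ee_pos: [0.5377, 0.0403, 0.0629]
grip_width: 0.0508
  mz -0.353 F [ 1.  -3.   4.3] yaw 1.781 g 20.2 t 8.8
```

View pics/t2.png

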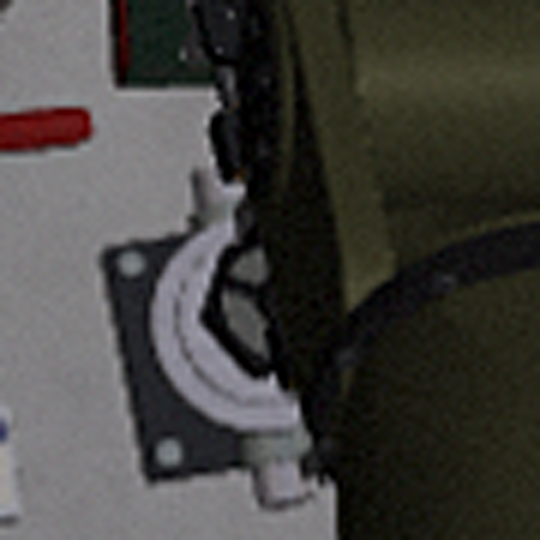

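The picture shows the rib now pointing left, at about (235,288) in the crop, which is a world yaw near +72°. That is what turning with the gripper gives, so there is no slip. About 0.60 rad remain.

```bash
python3 -m pendant '[[[0,0,0],0.05],[[0,0,0],0.05],[[0,0,0],0.05],[[0,0,0],0.05],[[0,0,0],0.05],[[0,0,0],0.05],[[0,0,0],0.05],[[0,0,0],0.05],[[0,0,0],0.05],[[0,0,0],0.05],[[0,0,0],0.04],[[0,0,0],0.04],[[0,0,0],0.02],[[0,0,0],0],[[0,0,0],0]]'|grep wid; python3 c.py
```

```text
grip_width: 0.0504
  mz -0.339 F [ 2.6 -1.9  4.8] yaw 2.378 g 20.2 t 10.1
```

The quarter turn is done at a yaw of 2.378, about 1.565 rad past the give-way point. I'll let go, go up and move over the knob.

```bash
python3 -m pendant '[[[0,0,0],0],[[0,0,0],0],[[0,0,0],0],[[0,0,0],0],[[0,0,0],0],[[0,0,0],0]]' 1 20|grep -E "wid|pos"; python3 c.py
python3 -m pendant '[[[0,0,0.5],0],[[0,0,0.9],0],[[0,0,1],0],[[0,0,1],0],[[0,0,1],0],[[0,0,1],0],[[0,0,1],0],[[0,0,1],0],[[0,0,1],0],[[0,0,0.6],0],[[0,0,0],0]]'|grep pos
python3 -m pendant '[[[-0.16,2.42,0],0],[[-0.16,2.42,0],0],[[-0.16,2.42,0],0],[[-0.16,2.42,0],0],[[-0.16,2.42,0],0],[[-0.16,2.42,0],0],[[-0.16,2.42,0],0],[[-0.16,2.42,0],0],[[-0.16,2.42,0],0],[[-0.16,2.42,0],0],[[-0.16,2.42,0],0],[[-0.16,2.4,0],0],[[0,0,0],0],[[0,0,0],0],[[0,0,0],0]]'; python3 c.py
python3 - <<'E'
from h import *
snap("scene","pics/s3.png",(190,90,370,215),4)
snap("top","pics/t3.png",(330,140,420,230),6)
E
```

```text
ee_pos: [0.5371, 0.0404, 0.0623]
grip_width: 0.0874
  mz -0.031 F [0.3 0.6 0.5] yaw 2.380 g 0.0 t 10.6
ee_pos: [0.5378, 0.0404, 0.154]
time_s: 12.73
ee_pos: [0.5179, 0.33, 0.1519]
eef_rot: [-3.141, -0.0, 2.38]
force: [-0.3, -0.5, 0.4]
grip_width: 0.0943
grip_force: 0.0
  mz 0.030 F [-0.3 -0.5  0.4] yaw 2.380 g 0.0 t 12.7
```

View pics/s3.png

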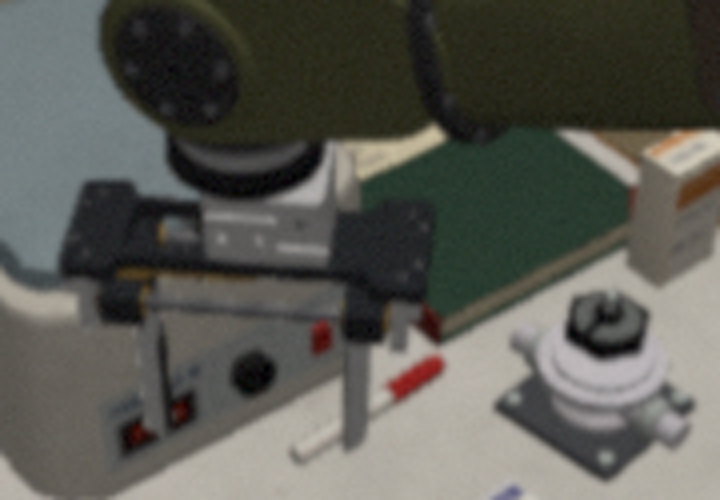

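View pics/t3.png

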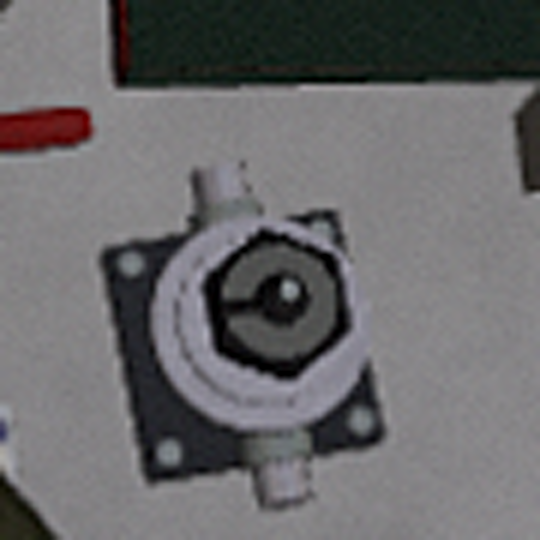

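The scene crop shows the open gripper over the cover (fingers at about (155,430) and (355,440)), clear of the centrifuge. In the top crop the rib is at (225,308) from the hub at (282,297), a yaw of about 100°, which is what 90° of nut turn with the 0.1 rad spring-back should give. I'll go down to the knob.

```bash
python3 -m pendant '[[[0.05,0.1,-0.8],0],[[0,0,-0.8],0],[[0,0,-0.8],0],[[0,0,-0.8],0],[[0,0,-0.8],0],[[0,0,-0.8],0],[[0,0,-0.8],0],[[0,0,-0.7],0],[[0,0,-0.5],0],[[0,0,-0.4],0],[[0,0,-0.3],0],[[0,0,0],0],[[0,0,0],0]]' 0.6 20; python3 c.py
python3 -m pendant '[[[0,0,0],0],[[0,0,0],0],[[0,0,0],0],[[0,0,0],0],[[0,0,0],0],[[0,0,0],0],[[0,0,0],0],[[0,0,0],0]]' 0.1 20;  python3 c.py
```

```text
time_s: 13.92
ee_pos: [0.5186, 0.3316, 0.0776]
eef_rot: [3.141, 0.0, 2.38]
force: [-0.8, -0.5, 0.4]
grip_width: 0.0567
grip_force: 0.0
  mz -0.015 F [-0.8 -0.5  0.4] yaw 2.380 g 0.0 t 13.9
time_s: 14.58
ee_pos: [0.5185, 0.3315, 0.0774]
eef_rot: [-3.142, 0.0, 2.38]
force: [-0.1, 0.0, -0.2]
grip_width: 0.0101
grip_force: 0.0
  mz -0.055 F [-0.1  0.  -0.2] yaw 2.380 g 0.0 t 14.6
```

It closed on nothing (10 mm, 0 N). I'll open it again and look.

Run:
```python
from h import *
snap("scene","pics/s4.png",(190,140,340,265),5)
```

```text
(no output)
```

View pics/s4.png

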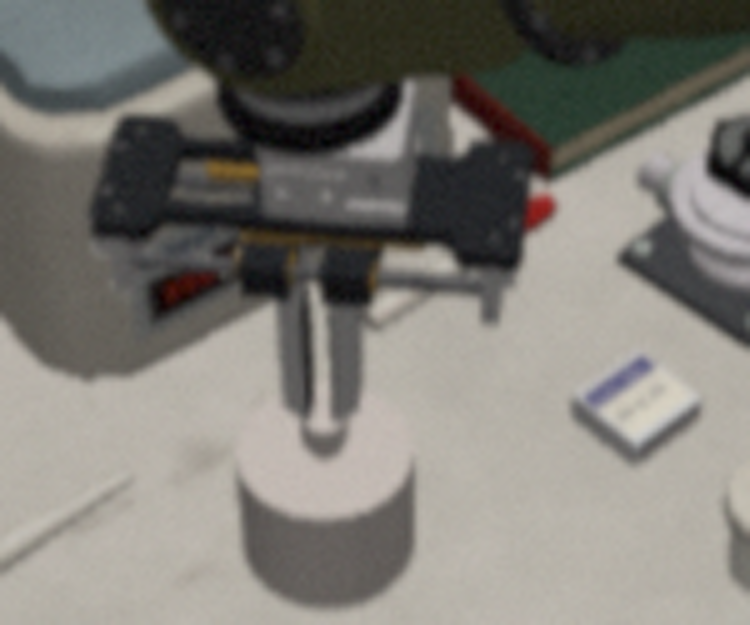

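The picture shows the cover where it was, with the knob at about (325,435) in the crop in front of the closed fingertips at about (320,412). I'll check by projection.

Run:
```python
from h import *
t=ctrl.camera("top");s=ctrl.camera("scene");e=ctrl.get_obs()["ee_pos"];print(e)
g=lambda P:((pix(s,P)-[190,140]+.5)*5-.5).round()
print("tcp",g(e),"knob top/base",g([.5185,.3313,.094]),g([.5185,.3313,.076]))
# ellipse of cover lid/base for hypotheses
for z in(.07,.0):
  P=[pix(s,[.5185+.042*np.cos(a),.3313+.042*np.sin(a),z]) for a in np.linspace(0,6.28,60)];P=((np.array(P)-[190,140])*5);print(z,P.min(0).round(),P.max(0).round())
T=[pix(t,[.5185+.042*np.cos(a),.3313+.042*np.sin(a),.07]) for a in np.linspace(0,6.28,60)];print(np.min(T,0),np.max(T,0))
```

```text
[0.51853553 0.33156467 0.07743901]
tcp [328. 440.] knob top/base [328. 416.] [329. 442.]
0.07 [236. 381.] [417. 519.]
0.0 [245. 475.] [417. 611.]
[232.05039983 183.8530671 ] [268.29573629 219.41361753]
```

Run:
```python
from h import *
s=ctrl.camera("scene")
def tips(p,yaw,w,o,k,dz=0):
    d=np.array([np.sin(yaw),-np.cos(yaw),0]);
    return [((pix(s,np.array(p)+sg*d*w/2+[0,0,dz])-o+.5)*k-.5).round().tolist() for sg in(1,-1)]
for dz in(0,.02):
  print("s1",tips([.5368,.0409,.1433],-.12,.1065,[270,80],5,dz))
  print("s3",tips([.5179,.330,.1519],2.38,.1065,[190,90],4,dz))
  print("s4",tips([.5185,.3316,.0774],2.38,.0225,[190,140],5,dz))
im=s["color"][190:235,235:275,::-1];im=np.clip(255*(im/255.)**.6,0,255).astype(np.uint8)
cv2.imwrite("pics/s5.png",cv2.resize(im,None,fx=12,fy=12,interpolation=cv2.INTER_CUBIC))
```

```text
s1 [[460.0, 332.0], [289.0, 401.0]]
s3 [[166.0, 455.0], [358.0, 471.0]]
s4 [[304.0, 438.0], [352.0, 442.0]]
s1 [[466.0, 302.0], [293.0, 369.0]]
s3 [[163.0, 429.0], [359.0, 446.0]]
s4 [[302.0, 409.0], [351.0, 414.0]]
```

View pics/s5.png

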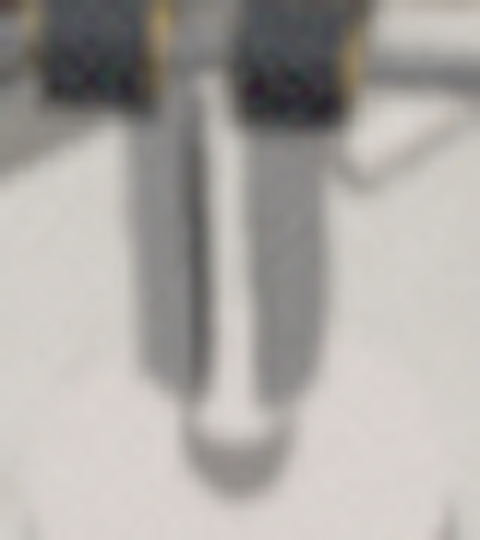

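In all three views the real fingertips sit about 20 mm higher than the reported TCP, so the fingers closed just above the knob. I'll open them, go about 21 mm lower and watch the force.

```bash
python3 -m pendant '[[[0,0,0],0],[[0,0,0],0],[[0,0,0],0],[[0,0,0],0],[[0,0,0],0]]' 0.6 20|grep wid
python3 -m pendant '[[[0,0,-0.4],0],[[0,0,-0.4],0],[[0,0,-0.4],0],[[0,0,-0.3],0],[[0,0,-0.3],0],[[0,0,-0.2],0],[[0,0,0],0],[[0,0,0],0]]'; 
python3 -m pendant '[[[0,0,0],0],[[0,0,0],0],[[0,0,0],0],[[0,0,0],0],[[0,0,0],0],[[0,0,0],0],[[0,0,0],0],[[0,0,0],0]]' 0.1 20;  python3 c.py
```

```text
grip_width: 0.0395
time_s: 15.87
ee_pos: [0.5185, 0.3316, 0.0574]
eef_rot: [-3.142, -0.0, 2.38]
force: [-0.5, -0.3, -0.1]
grip_width: 0.0565
grip_force: 0.0
time_s: 16.53
ee_pos: [0.5186, 0.3316, 0.0575]
eef_rot: [3.141, 0.0, 2.38]
force: [1.4, 0.7, 0.8]
grip_width: 0.0213
grip_force: 20.0
  mz -0.013 F [1.4 0.7 0.8] yaw 2.380 g 20.0 t 16.5
```

```bash
python3 -m pendant '[[[0,0,0.3],0],[[0,0,0.7],0],[[0,0,1],0],[[0,0,1],0],[[0,0,1],0],[[0,0,1],0],[[0,0,1],0],[[0,0,1],0],[[0,0,1],0],[[0,0,1],0],[[0,0,1],0],[[0,0,1],0],[[0,0,1],0],[[0,0,0.7],0],[[0,0,0.3],0],[[0,0,0],0]]' ; python3 c.py
python3 -m pendant '[[[0.1,-0.8,0],0],[[0.1,-1.6,0],0],[[0.1,-1.6,0],0],[[0.1,-1.6,0],0],[[0.1,-1.6,0],0],[[0.1,-1.6,0],0],[[0.1,-1.6,0],0],[[0.1,-1.6,0],0],[[0.1,-1.6,0],0],[[0.1,-1.6,0],0],[[0.1,-1.6,0],0],[[0.1,-1.6,0],0],[[0.1,-1.6,0],0],[[0.1,-1.6,0],0],[[0.1,-1.6,0],0],[[0.1,-1.6,0],0],[[0.1,-1.6,0],0],[[0.1,-1.6,0],0],[[0.1,-1.13,0],0],[[0,0,0],0]]'
python3 -m pendant '[[[0,0,0],0],[[0,0,0],0],[[0,0,0],0],[[0,0,0],0]]'; python3 c.py
python3 - <<'E'
from h import *
s=ctrl.camera("scene")
im=s["color"][80:220,275:435,::-1];im=np.clip(255*(im/255.)**.7,0,255).astype(np.uint8)
cv2.imwrite("pics/s6.png",cv2.resize(im,None,fx=4.2,fy=4.2,interpolation=cv2.INTER_CUBIC))
o=ctrl.get_obs();e=o["ee_pos"]
g=lambda P:((pix(s,P)-[275,80]+.5)*4.2-.5).round().tolist()
zr=.050+e[2]-.1075
for z in(zr,zr+.07):
  P=np.array([g([e[0]+.042*np.cos(a),e[1]+.042*np.sin(a),z]) for a in np.linspace(0,6.28,60)]);print(z,P.min(0),P.max(0))
print("tip",g([.5375,.0403,.1064]))
E
```

```text
time_s: 17.87
ee_pos: [0.5187, 0.3317, 0.1882]
eef_rot: [3.141, 0.0, 2.38]
force: [-0.7, 0.2, -0.5]
grip_width: 0.0211
grip_force: 20.0
  mz 0.002 F [-0.7  0.2 -0.5] yaw 2.380 g 20.0 t 17.9
time_s: 19.53
ee_pos: [0.5372, 0.0376, 0.1873]
eef_rot: [-3.141, 0.0, 2.377]
force: [-0.1, -0.2, -1.7]
grip_width: 0.0213
grip_force: 20.0
time_s: 19.87
ee_pos: [0.5374, 0.0409, 0.1874]
eef_rot: [-3.142, -0.0, 2.381]
force: [-0.1, 0.1, -0.7]
grip_width: 0.0211
grip_force: 20.0
  mz 0.001 F [-0.1  0.1 -0.7] yaw 2.381 g 20.0 t 19.9
0.12991747316711721 [222. 279.] [362. 370.]
0.19991747316711722 [233. 187.] [379. 277.]
tip [288.0, 353.0]
```

View pics/s6.png

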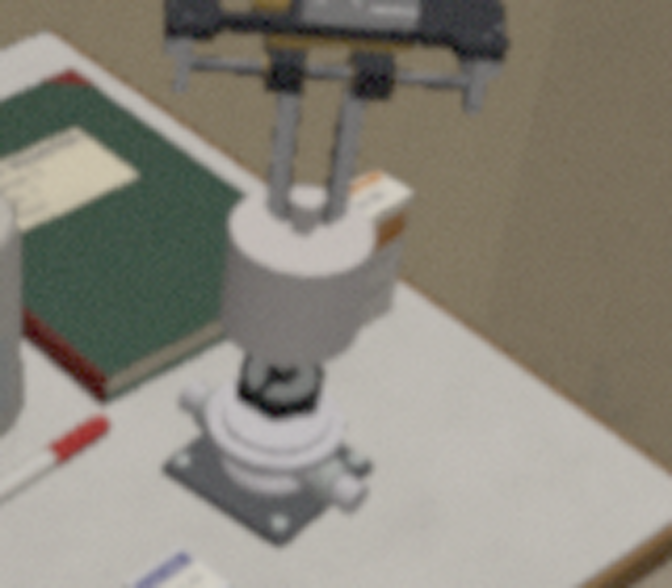

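The picture shows the held cover upright (lid at columns 229–375, rim bottom at row 365) over the wheel (columns 240–322), with the flange at columns 205–343. I'll check the alignment with predicted extents, then start to lower.

```bash
python3 - <<'E'
from h import *
s=ctrl.camera("scene")
g=lambda P:((pix(s,P)-[275,80]+.5)*4.2-.5).round().tolist()
for r,z in((.044,.050),(.03,.079)):
  P=np.array([g([.5375+r*np.cos(a),.0403+r*np.sin(a),z]) for a in np.linspace(0,6.28,60)]);print(z,P.min(0),P.max(0))
E
python3 -m pendant '[[[0,-0.05,-0.3],0],[[0,0,-0.5],0],[[0,0,-0.5],0],[[0,0,-0.5],0],[[0,0,-0.5],0],[[0,0,-0.5],0],[[0,0,-0.5],0],[[0,0,-0.5],0],[[0,0,-0.5],0],[[0,0,-0.5],0],[[0,0,-0.5],0],[[0,0,-0.4],0],[[0,0,-0.3],0],[[0,0,-0.2],0],[[0,0,0],0],[[0,0,0],0]]' ; python3 c.py
```

```text
0.05 [209. 373.] [348. 469.]
0.079 [235. 354.] [332. 419.]
time_s: 21.3
ee_pos: [0.5376, 0.0398, 0.1255]
eef_rot: [3.142, 0.0, 2.38]
force: [-0.3, -0.4, -0.7]
grip_width: 0.0217
grip_force: 20.0
  mz 0.049 F [-0.3 -0.4 -0.7] yaw 2.380 g 20.0 t 21.3
```

Flange and cover are shifted alike in the image (about −4 px), so they are aligned to about 1 mm. I'll lower on.

```bash
python3 -m pendant '[[[0,0,-0.2],0],[[0,0,-0.2],0],[[0,0,-0.2],0],[[0,0,-0.2],0],[[0,0,-0.2],0],[[0,0,-0.2],0],[[0,0,-0.2],0],[[0,0,-0.1],0],[[0,0,0],0]]'|grep pos ; python3 c.py
python3 -m pendant '[[[0,0,-0.05],0],[[0,0,-0.05],0],[[0,0,0],0]]'|grep pos ; python3 c.py
python3 -m pendant '[[[0,0,-0.05],0],[[0,0,-0.05],0],[[0,0,0],0]]'|grep pos ; python3 c.py
```

```text
ee_pos: [0.5374, 0.0398, 0.1102]
  mz 0.011 F [-0.5 -0.1 -0.9] yaw 2.380 g 20.0 t 22.1
ee_pos: [0.5375, 0.0398, 0.1094]
  mz -0.043 F [ 0.6 -0.3 -1.1] yaw 2.380 g 20.0 t 22.3
ee_pos: [0.5375, 0.0398, 0.1084]
  mz -0.018 F [-0.3 -0.3 -1.4] yaw 2.380 g 20.0 t 22.6
```

```bash
python3 -m pendant '[[[0,0,-0.05],0],[[0,0,0],0]]'|grep pos ; python3 c.py
python3 -m pendant '[[[0,0,-0.05],0],[[0,0,0],0]]'|grep pos ; python3 c.py
python3 -m pendant '[[[0,0,-0.03],0],[[0,0,0],0]]'|grep pos ; python3 c.py
```

```text
ee_pos: [0.5375, 0.0397, 0.1079]
  mz -0.013 F [ 0.1  0.2 -1.4] yaw 2.380 g 20.0 t 22.7
ee_pos: [0.5376, 0.0398, 0.1075]
  mz -0.031 F [-0.1  0.2 -1.6] yaw 2.380 g 20.0 t 22.9
ee_pos: [0.5377, 0.0398, 0.1074]
  mz -0.036 F [0.3 1.  1.9] yaw 2.380 g 20.0 t 23.1
```

Contact came at 0.1074, where the flange should be (0.1075). I'll release and go up.

```bash
python3 -m pendant '[[[0,0,0],0],[[0,0,0],0],[[0,0,0],0],[[0,0,0],0],[[0,0,0],0],[[0,0,0],0]]' 0.7 |grep -E "pos|wid"; python3 c.py
python3 -m pendant '[[[0,0,0.3],0],[[0,0,0.5],0],[[0,0,0.8],0],[[0,0,1],0],[[0,0,1],0],[[0,0,1],0],[[0,0,1],0],[[0,0,1],0],[[0,0,1],0],[[0,0,1],0],[[-1,-1,0.5],0],[[-2,-2,0],0],[[-2,-2.5,0],0],[[-2,-2.5,0],0],[[-2,-2.5,0],0],[[-2,-2.5,0],0],[[-1,-2,0],0],[[0,-1,0],0],[[0,0,0],0],[[0,0,0],0]]'; python3 c.py
python3 - <<'E'
from h import *
t=ctrl.camera("top");s=ctrl.camera("scene")
# cover seen in the scene/top images: white blob mask extents vs prediction
for n,c in(("top",t),("scene",s)):
  for r,z in((.042,.12),(.042,.050),(.011,.144)):
    P=np.array([pix(c,[.5375+r*np.cos(a),.0403+r*np.sin(a),z]) for a in np.linspace(0,6.28,60)]);print(n,z,P.min(0).round(1),P.max(0).round(1))
im=lambda c,x,y,w,h:cv2.resize(np.clip(255*(c["color"][y:y+h,x:x+w,::-1]/255.)**.6,0,255).astype(np.uint8),None,fx=6,fy=6,interpolation=cv2.INTER_CUBIC)
cv2.imwrite("pics/f.png",np.hstack([im(t,345,155,65,70),im(s,305,130,68,70)]))
# row/col edge positions across the lid
g=lambda c:cv2.cvtColor(c["color"],cv2.COLOR_RGB2GRAY)
print("top row 188",g(t)[185,345:405].tolist());print("top col 376",g(t)[155:225,377].tolist());print("scene row 165",g(s)[168,310:372].tolist());print("scene col",g(s)[130:205,342].tolist())
E
```

```text
ee_pos: [0.5375, 0.0397, 0.1071]
grip_width: 0.058
  mz 0.014 F [-0.6 -0.1  1.1] yaw 2.380 g 0.0 t 23.6
time_s: 25.22
ee_pos: [0.4181, -0.1201, 0.1984]
eef_rot: [3.141, 0.0, 2.379]
force: [-0.1, 0.1, 0.4]
grip_width: 0.0656
grip_force: 0.0
  mz 0.005 F [-0.1  0.1  0.4] yaw 2.379 g 0.0 t 25.2
top 0.12 [360.6 167.5] [397.9 204.1]
top 0.05 [355.9 175.4] [391.1 210. ]
top 0.144 [376.4 178.2] [386.4 188. ]
scene 0.12 [327.3 149. ] [360.4 170.7]
scene 0.05 [325. 169.] [356.7 190.8]
scene 0.144 [340.5 149.5] [349.3 155.2]
top row 188 [113, 109, 56, 19, 18, 67, 86, 84, 53, 33, 22, 30, 93, 62, 26, 11, 130, 140, 136, 136, 134, 134, 135, 132, 135, 131, 136, 136, 135, 142, 114, 8, 82, 141, 133, 138, 136, 138, 141, 136, 130, 108, 135, 135, 140, 132, 137, 135, 136, 135, 134, 137, 125, 111, 110, 110, 112, 108, 114, 113]
top col 376 [119, 115, 111, 108, 112, 112, 115, 113, 114, 109, 105, 111, 110, 114, 139, 131, 130, 134, 135, 131, 130, 136, 135, 132, 135, 127, 79, 57, 103, 98, 82, 64, 17, 36, 108, 144, 137, 133, 137, 133, 139, 134, 135, 138, 140, 134, 134, 137, 143, 115, 39, 32, 36, 37, 34, 73, 82, 77, 95, 91, 94, 92, 106, 122, 112, 110, 111, 110, 62, 61]
scene row 165 [75, 67, 66, 70, 91, 112, 130, 149, 156, 160, 163, 162, 161, 162, 161, 145, 98, 74, 71, 74, 76, 80, 88, 98, 113, 131, 147, 155, 160, 165, 167, 170, 167, 171, 171, 173, 170, 169, 169, 169, 169, 164, 159, 151, 139, 121, 101, 95, 116, 147, 160, 162, 162, 164, 164, 163, 162, 163, 162, 165, 164, 163]
scene col [163, 150, 118, 76, 50, 48, 46, 47, 48, 47, 48, 49, 47, 46, 49, 51, 48, 68, 110, 148, 166, 169, 169, 155, 128, 98, 87, 86, 85, 97, 124, 154, 168, 172, 172, 173, 170, 170, 167, 163, 132, 102, 87, 89, 92, 88, 90, 89, 87, 89, 88, 90, 90, 90, 88, 90, 91, 88, 92, 105, 120, 118, 105, 119, 137, 142, 126, 96, 70, 60, 59, 62, 81, 111, 125]
```

The lid edges (top view: columns 361–397, bottom edge at row 204; scene: rim at row 189–190) match the seated prediction to about 1 pixel. I'll hand in.

```bash
python3 -c "
from station import ctrl
print(ctrl.hand_in())"
```

```text
the job is handed in; nothing more can be done
None
```

I opened the valve by about 90° from where the nut gave way, let go of the wheel, seated the cover gently on the flange, and handed the job in at about 25 s without hitting or moving anything else that I noticed.

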